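# Fit the support shelf under the lips of a bench bath

## Robot

A 6-joint arm with a two-finger parallel gripper is mounted at the origin on a cart in front of the work surface, level with it; the furniture and walls round the work are solid. World frame = base frame: x ahead of the robot, y to its left, z up, the work surface at z = 0. Lengths are in m, angles in rad, forces in N, time in s.
With the tool pointing down it reaches from about 0.25 to 0.725 m from the base axis. Payload 4 kg.
Tool frame: the origin (TCP) lies at the very end of the fingers, on their centre line; the grasp point (between the pads) lies 19 mm behind it (robot.hold_point_z is the z of the grasp point in the tool frame, in m); z points along the fingers, y is the line along which they close (so a half turn about z gives the same grasp; the last joint's range is limited). The gripper opens to 85 mm and grips with 20 to 120 N. Pads are 22 mm wide; open, the fingers measure 114 mm over their backs; the gripper's body (76 mm by 85 mm) begins 54 mm behind the grasp point. The pads swing forward as they close: fully open they stand 13 mm farther back than shut.
Start: joints at [-1.186, 0.241, 0.005, 1.335, 0, 1.571], TCP at [0.188, -0.463, 0.231] pointing down, gripper open.
Joint ranges: [-2.72, 2.72], [-1.05, 1.87], [-1.09, 1.28], [-1.99, 2.15], [-1.42, 1.44], [-3.14, 3.14]. Speed limits (rad/s): [2.79, 2.79, 3.14, 3.14, 3.14, 3.14].

## Interface

Orientations are given as a unit quaternion [w, x, y, z].
In Python, from station import telemetry, capture, order, robot gives the robot as it stands. The module is installed in compiled form; this text tells all that it offers.
- The arm moves only by the shell command python3 -m handwheel 'ROWS' [FORCE]. ROWS is JSON, a list of rows, each an object of numbers: "tx", "ty", "tz": the shift along the tool's x, y, z in m; "twist": the turn about the tool's z in rad; "fingers": the finger opening in m, from 0 to 0.0854. In form: [{"tx": .., "ty": .., "tz": .., "twist": .., "fingers": ..}, ...]. A call has 1 to 5 rows; each row is the pose to reach, as a shift and turn from the pose commanded when the call began, along the tool's axes at that moment; what a row does not reach only later rows make up. A row lasts 1/10 s, in which the tool goes at most 50 mm and 8.59 degrees, less where a joint would pass 70% of its speed; a pose out of reach is approached as far as the arm can. A call with a gripper value outside its range is refused whole. The fingers move at their own pace and stop on an object; FORCE is the grip in N (left out, the last holds). Time passes only in rows, so rows that repeat a pose let the fingers close. It gives the time, the measured TCP pose, the force, the opening and the grip force at its end, in the units of the state.
- telemetry.observe(): the state, without advancing time (a new reading comes with each control period).
- capture(name): name is "scene" or "side" or "wrist"; returns a dict with "frame" (420x560x3 uint8, red, green, blue), "fx", "fy", "cx", "cy" (pixels), "origin" and "attitude" of the camera in the world. Camera axes: x right, y down, z forward; pixel columns grow to the right and rows downward; lengths in m; the calibration is good to about 2 mm. A picture is of the moment at which its call begins. There is no depth.
- order.sign_off(): hands the job in; it is judged then, once.
The state is a dict: "t": time; "joint_pos": joint angles; "dq": joint speeds; "joint_torque": joint torques, N m; "position": TCP position; "ee_rot": TCP orientation; "wrist_force": force on the tool from outside, world axes, zero at the start; "torque": the same for the moment, N m; "opening": finger opening in m; "gripper_force": force on a finger pad.
Only numpy, scipy, OpenCV 4.12 (cv2) and the standard library are available. Lean on these libraries where they do the work, as an engineer would, in place of code of your own. Each camera call takes 0.05 s, during which the arm holds its last target. There are 200 camera calls.

## Task

Fit the loose perforated shelf into the empty bench bath: it is longer than the opening, so tilt it, feed its lower end under the wide lip, bring the other end down inside until the shelf lies flat on the ledges, then slide it towards the narrow lip until it stops, so that both lips hold it down. Leave the bottles, tape roll and chill block behind where they are.

Things in the scene. Friction and masses are not known exactly. Their poses are not given: they have to be found in the camera images.
- bath: Fixed low white box with a steel rim, 187 long (x) x 122 wide (y) x 80 mm high. Origin: on the worktop under the middle of its top opening, which runs x = -66..+66, y = -56..+56 mm. Lips cover both ends, none the long sides. Inside at each end a level ledge, top at z = 45 mm, runs from the end wall to x = -42 and +42 mm; floor between at z = 12 mm.
- wide_lip (a point): Middle of the opening-side edge, at the top, of the bath's wide lip (its -x end, roughly towards the robot, with the display): bath x = -66 mm, z = 80 mm. The lip is 5 mm thick (underside z = 75 mm). The space under it goes on to the inner end wall at bath x = -98 mm.
- narrow_lip (a point): Middle of the opening-side edge, at the top, of the bath's narrow lip (its +x end): bath x = +66 mm, z = 80 mm. The lip is 5 mm thick (underside z = 75 mm). Under it the inner end wall, the stop, is at bath x = +79 mm.
- shelf_handle (a point): Middle of the grip bar of the loose aluminium shelf: plate 156 long (x) x 100 wide (y) x 4 mm thick, about 0.25 kg, at first flat on the worktop, handle up. Bar 12 thick (x) x 60 long (y) x 22 mm high, on two posts over the plate's middle; this point is 53 mm above the plate's underside, the bar's top 64 mm. z points up out of the plate. Both ends of the shelf are alike.
- shelf_end_p (a point): Middle of the shelf's end face at its +x end (78 mm from the plate's middle), 2 mm above the underside.
- shelf_end_m (a point): Middle of the shelf's end face at its -x end, 2 mm above the underside.
- buffer: Reagent bottle with blue cap, 56 mm across, 103 mm high, standing behind; origin under its middle. Bystander.
- tape: Roll of tape lying flat, 62 mm across, 18 mm high; origin under its middle. Bystander.
- chill: Metal chill block, 72 x 110 x 26 mm; origin under its middle. Bystander.
- small_bottle: Small white-capped bottle, 34 mm across, 68 mm high; origin under its middle. Bystander.

How it is judged:
On the way:
1. the shelf is tilted with its lower end inside the bath under the wide lip (((x of shelf_end_p in the frame of bath below -0.068 m and z of shelf_end_p in the frame of bath between 0.03 and 0.075 m and horizontal distance between shelf_end_p and bath below 0.12 m) or (x of shelf_end_m in the frame of bath below -0.068 m and z of shelf_end_m in the frame of bath between 0.03 and 0.075 m and horizontal distance between shelf_end_m and bath below 0.12 m)) and angle between shelf_handle's own z axis and vertical above 0.12 rad), for 0.05 s.
At the end, for the whole second after the job is handed in: The shelf lies flat on both ledges (tilted less than 0.04 rad, handle point 93 to 102 mm above the worktop) in line with the bath, slid to within 7 mm of the stop under the narrow lip, so that each lip covers its end (x of shelf_handle in the frame of bath between -0.006 and 0.005 m and z of shelf_handle in the frame of bath between 0.093 and 0.102 m and angle between shelf_handle's own z axis and vertical below 0.04 rad and angle between the x axis of shelf_handle and the x axis of bath, either way round below 0.15 rad); the robot touches nothing.
It fails at once if the blue-capped bottle is shoved more than 3 cm or knocked over (distance of buffer from where it was at the start of the episode above 0.03 m or angle between buffer's own z axis and vertical above 0.5 rad).
It fails at once if the roll of tape is shoved more than 3 cm or knocked over (distance of tape from where it was at the start of the episode above 0.03 m or angle between tape's own z axis and vertical above 0.5 rad).
It fails at once if the chill block is shoved more than 3 cm or knocked over (distance of chill from where it was at the start of the episode above 0.03 m or angle between chill's own z axis and vertical above 0.5 rad).
It fails at once if the small bottle is shoved more than 3 cm or knocked over (distance of small_bottle from where it was at the start of the episode above 0.03 m or angle between small_bottle's own z axis and vertical above 0.5 rad).
It also fails if it takes over 45 s, if anything falls off the work surface, if the arm or the gripper's body presses on something with over 40 N, if the wrist force passes 120 N, or if a joint passes its speed limit or range.

## Working session

There is one attempt and no reset: what is moved stays moved. The work goes in short steps, Python scripts to look and compute and a shell command to move; the robot and the scene stay as the last step left them, time stands still between calls to the robot, and variables do not carry over. Pictures are saved under pics/ and viewed, at most 11 in all, crops included, and the job is handed in when it is done.

```bash
mkdir -p pics; cat > h.py <<'E'
import numpy as np, cv2
from scipy.spatial.transform import Rotation as R
from station import telemetry, capture, order, robot
def rot(a):
    a=np.array(a,float)
    return a if a.shape==(3,3) else R.from_quat(a[[1,2,3,0]]).as_matrix()
def ray(c,uv,z):
    d=rot(c["attitude"])@np.array([(uv[0]-c["cx"])/c["fx"],(uv[1]-c["cy"])/c["fy"],1]);o=np.array(c["origin"])
    return o+d*(z-o[2])/d[2]
def proj(c,p):
    q=rot(c["attitude"]).T@(np.array(p)-c["origin"]);return [c["fx"]*q[0]/q[2]+c["cx"],c["fy"]*q[1]/q[2]+c["cy"]]
def snap(name,fn=None):
    c=capture(name)
    if fn: cv2.imwrite("pics/"+fn,cv2.cvtColor(c["frame"],cv2.COLOR_RGB2BGR))
    return c
E
python3 - <<'E'
from h import *
import pickle
d={}
for n in("scene","side"):
    c=snap(n,n+"0.png");d[n]=c;print(n,c["origin"],c["attitude"],c["fx"],c["cx"],c["cy"])
pickle.dump(d,open("d0.pkl","wb"))
s=telemetry.observe();print(s["position"],s["ee_rot"],robot.hold_point_z,s["t"])
E
```

```text
scene [0.09881331 0.66780026 0.790305  ] [ 0.12593747 -0.29301145  0.86254272 -0.39281561] 503.6695251847437 280.9310185202716 207.74028399193372
side [0.35034253 0.89800455 0.69143642] [ 0.05136497 -0.11736226  0.86774268 -0.4802191 ] 501.17558943185657 282.9933393984143 209.09842400994916
[ 0.18748459 -0.46291241  0.23051658] [-9.12119517e-04  9.81545612e-01  1.91225926e-01 -1.60872231e-04] -0.0187 0.1
```

View pics/scene0.png

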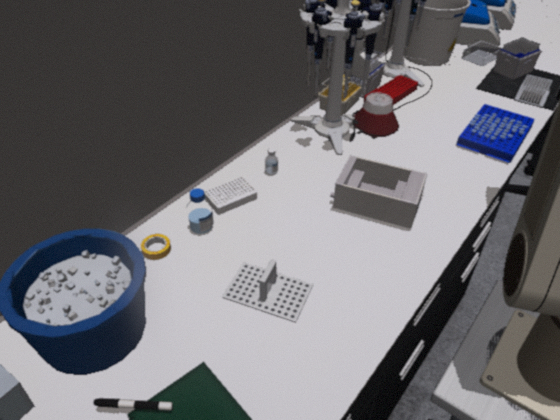

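View pics/side0.png

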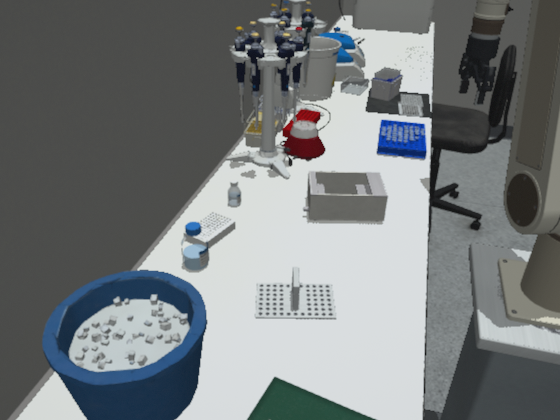

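The scene view shows the shelf around pixel (268,290) and the bath around (380,190). The side view has the shelf at (295,300) and the bath at (346,195). Next I'll view enlarged crops with a grid to pick out the corners.

```bash
python3 - <<'E'
from h import *
import pickle
d=pickle.load(open("d0.pkl","rb"))
def crop(n,x,y,w=100,hh=75,s=4):
    im=cv2.cvtColor(d[n]["frame"],cv2.COLOR_RGB2BGR)[y:y+hh,x:x+w]
    im=cv2.resize(im,None,fx=s,fy=s,interpolation=cv2.INTER_CUBIC)
    for k in range(0,w,20):cv2.putText(im,str(x+k),(k*s,8),0,.3,(0,0,255),1);cv2.line(im,(k*s,0),(k*s,hh*s),(0,0,255),1) if 0 else [cv2.circle(im,(k*s,j*s),1,(0,0,255),-1) for j in range(0,hh,20)]
    for j in range(0,hh,20):cv2.putText(im,str(y+j),(0,j*s+4),0,.3,(255,0,0),1)
    return im
a=np.vstack([np.hstack([crop("scene",220,252),crop("scene",328,152)]),np.hstack([crop("side",246,254),crop("side",298,160)])])
cv2.imwrite("pics/crops.png",a)
E
```

```text
(no output)
```

View pics/crops.png

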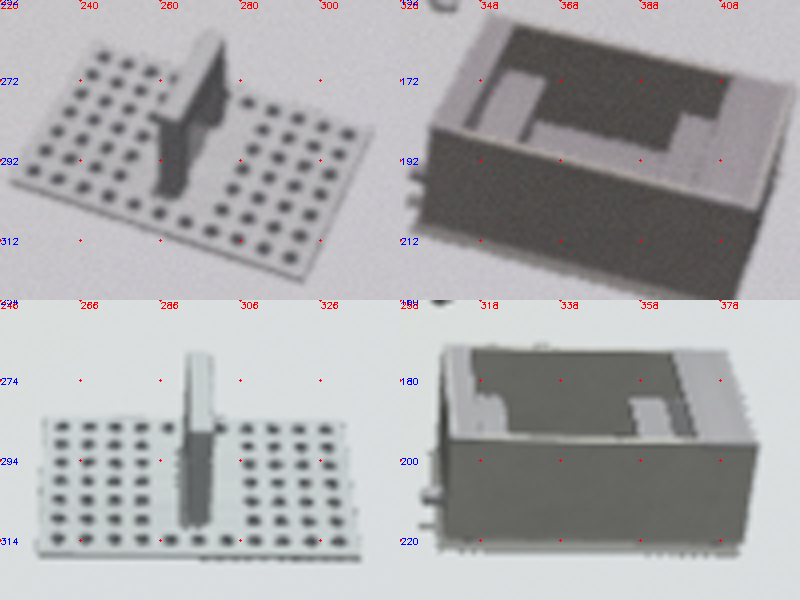

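The crops show clear plate corners (scene (223,297), (296,322), (313.5,284), (244,262.5)) and bath rim corners (scene (336,184), (352,156), (426,173), (417,204)). The side view has the equivalent corners, so I'll cast all of them.

```bash
python3 - <<'E'
from h import *
import pickle
np.set_printoptions(precision=4,suppress=True)
d=pickle.load(open("d0.pkl","rb"))
P={("scene","shelf",.004):[(223,297.2),(295.75,322),(313.5,284.2),(244.2,262.5)],
("side","shelf",.004):[(255.5,317.2),(336,318),(333,284),(256.5,283.5)],
("scene","bath",.08):[(336.2,183.75),(417.2,204),(426.2,173.2),(352.2,155.75)],
("side","bath",.08):[(311,194),(387.25,195.75),(379.75,172.5),(308.75,171.2)],
("side","openR",.08):[(366.5,173),(372.2,195.2)],("side","openL",.08):[(315.5,172.2),(317.5,194)],
("scene","barTop",.064):[((152+168)/8+220,(107+118)/8+252),((210+226)/8+220,(28+38)/8+252)],
("side","barTop",.064):[(246+199/4,254+431/4-75+75-0),(246+199/4,254+353/4)]}
for k,v in P.items():
    q=np.array([ray(d[k[0]],u,k[2])[:2] for u in v]);print(k,q.tolist() and q.round(4).tolist(),"mean",q.mean(0))
    if len(q)==4:
        e=q[1]-q[0]+q[2]-q[3];print("  len",np.linalg.norm(e)/2,"yaw(-x side dir)",np.arctan2(-e[1],-e[0]),"wid",np.linalg.norm(q[0]+q[1]-q[2]-q[3])/2)
print(R.from_matrix(rot(telemetry.observe()["ee_rot"])).as_matrix())
E
```

```text
('scene', 'shelf', 0.004) [[0.5608, 0.2304], [0.4132, 0.1905], [0.4388, 0.094], [0.5875, 0.1347]] mean [0.5001 0.1624]
  len 0.15350631811093063 yaw(-x side dir) 0.26593497023107665 wid 0.09957565477780896
('side', 'shelf', 0.004) [[0.5628, 0.2297], [0.4139, 0.1891], [0.4364, 0.0927], [0.5899, 0.1358]] mean [0.5007 0.1618]
  len 0.15689343688306068 yaw(-x side dir) 0.26974954571846244 wid 0.09831966876541581
('scene', 'bath', 0.08) [[0.5318, -0.1252], [0.3553, -0.1742], [0.3874, -0.2886], [0.5599, -0.2417]] mean [ 0.4586 -0.2074]
  len 0.18093535498686647 yaw(-x side dir) 0.26824951747097575 wid 0.11931336760561694
('side', 'bath', 0.08) [[0.5343, -0.1287], [0.3561, -0.1744], [0.3849, -0.2897], [0.5642, -0.2417]] mean [ 0.4599 -0.2086]
  len 0.1847832640489685 yaw(-x side dir) 0.2560851108010895 wid 0.11784618222546389
('side', 'openR', 0.08) [[0.418, -0.2766], [0.3914, -0.1663]] mean [ 0.4047 -0.2215]
('side', 'openL', 0.08) [[0.5462, -0.2415], [0.5193, -0.1333]] mean [ 0.5328 -0.1874]
('scene', 'barTop', 0.064) [[0.4979, 0.1913], [0.5074, 0.1346]] mean [0.5026 0.1629]
('side', 'barTop', 0.064) [[0.4537, 0.3645], [0.4632, 0.3249]] mean [0.4585 0.3447]
[[ 0.9269  0.3754 -0.0007]
 [ 0.3754 -0.9269  0.0017]
 [ 0.     -0.0019 -1.    ]]
```

```bash
cat >> h.py <<'E'
B=np.array([.4688,-.2045]);BY=.263
def go(x,y,z,yaw):
    s=telemetry.observe();M=rot(s["ee_rot"]);p=np.array(s["position"])
    t=M.T@(np.array([x,y,z])-p);cy=np.arctan2(M[1,0],M[0,0])
    tw=-(((yaw-cy)+np.pi/2)%np.pi-np.pi/2)
    print("t",round(s["t"],2),"p",p.round(4),"F",np.round(s["wrist_force"],1),"op",s["opening"],"| tx ty tz",t.round(4),"twist",round(tw,4))
def gob(x,y,z,yaw=BY):  # bath frame
    c,s=np.cos(BY),np.sin(BY);go(B[0]+c*x-s*y,B[1]+s*x+c*y,z,yaw)
E
python3 -m handwheel '[{"tx":0.525,"ty":-0.462},{"tx":0.525,"ty":-0.462},{"tx":0.525,"ty":-0.462},{"tx":0.525,"ty":-0.462},{"tx":0.525,"ty":-0.462,"fingers":0.0854}]' 20
python3 -c "from h import *;go(.5005,.162,.12,.266)"
```

```text
t 0.1 p [ 0.1875 -0.4629  0.2305] F [-0.7  0.4 -0.1] op 0.0852029258865768 | tx ty tz [ 0.5247 -0.4615  0.1114] twist 0.1188invalid input
```

```bash

python3 -m handwheel '[{"tx":0.525,"ty":-0.462,"tz":0,"twist":0,"fingers":0.085},{"tx":0.525,"ty":-0.462,"tz":0,"twist":0,"fingers":0.085},{"tx":0.525,"ty":-0.462,"tz":0,"twist":0,"fingers":0.085},{"tx":0.525,"ty":-0.462,"tz":0,"twist":0,"fingers":0.085},{"tx":0.525,"ty":-0.462,"tz":0,"twist":0,"fingers":0.085}]' 20
python3 -c "from h import *;go(.5005,.162,.12,.266)"
```

```text
t: 0.6
position: [0.2998, -0.238, 0.231]
ee_rot: [-0.0, 0.982, 0.191, -0.0]
wrist_force: [0.9, 0.5, 0.3]
opening: 0.0846
gripper_force: 0.0
t 0.6 p [ 0.2998 -0.238   0.231 ] F [0.9 0.5 0.3] op 0.08462104218881081 | tx ty tz [ 0.3359 -0.2957  0.1111] twist 0.1178
```

```bash

python3 -m handwheel '[{"tx":0.336,"ty":-0.296,"tz":0,"twist":0.118,"fingers":0.085},{"tx":0.336,"ty":-0.296,"tz":0,"twist":0.118,"fingers":0.085},{"tx":0.336,"ty":-0.296,"tz":0,"twist":0.118,"fingers":0.085},{"tx":0.336,"ty":-0.296,"tz":0,"twist":0.118,"fingers":0.085},{"tx":0.336,"ty":-0.296,"tz":0,"twist":0.118,"fingers":0.085}]'
python3 -c "from h import *;go(.5005,.162,.12,.266)"
```

```text
t: 1.1
position: [0.4094, -0.0194, 0.2312]
ee_rot: [0.0, 0.991, 0.133, 0.0]
wrist_force: [1.4, -1.3, -0.0]
opening: 0.085
gripper_force: 0.0
t 1.1 p [ 0.4094 -0.0194  0.2312] F [ 1.4 -1.3 -0. ] op 0.08499998873971787 | tx ty tz [ 0.1358 -0.151   0.1112] twist 0.001
```

```bash

python3 -m handwheel '[{"tx":0.136,"ty":-0.151,"tz":0.04,"twist":0,"fingers":0.085},{"tx":0.136,"ty":-0.151,"tz":0.08,"twist":0,"fingers":0.085},{"tx":0.136,"ty":-0.151,"tz":0.11,"twist":0,"fingers":0.085},{"tx":0.136,"ty":-0.151,"tz":0.11,"twist":0,"fingers":0.085},{"tx":0.136,"ty":-0.151,"tz":0.11,"twist":0,"fingers":0.085}]'
python3 - <<'E'
from h import *
c=snap("wrist","w1.png")
go(.5005,.162,.029,.266)
for y in (-.03,.03):
  for x in (-.006,.006):
    a=.266;print(x,y,proj(c,[.5005+np.cos(a)*x-np.sin(a)*y,.162+np.sin(a)*x+np.cos(a)*y,.064]))
E
```

```text
t: 1.6
position: [0.5031, 0.1521, 0.1187]
ee_rot: [-0.005, 0.99, 0.144, -0.002]
wrist_force: [-0.2, -0.8, 0.2]
opening: 0.0847
gripper_force: 0.0
t 1.65 p [0.5038 0.1526 0.1156] F [ 2.7  1.9 -1.4] op 0.08478377882178349 | tx ty tz [-0.0001 -0.009   0.0867] twist 0.0229
-0.006 -0.03 [np.float64(314.42530924987614), np.float64(240.79472303405066)]
0.006 -0.03 [np.float64(315.4195334845877), np.float64(222.07372678002776)]
-0.006 0.03 [np.float64(216.50456071170296), np.float64(238.3091122067288)]
0.006 0.03 [np.float64(215.95736545617825), np.float64(219.56851160213455)]
```

View pics/w1.png

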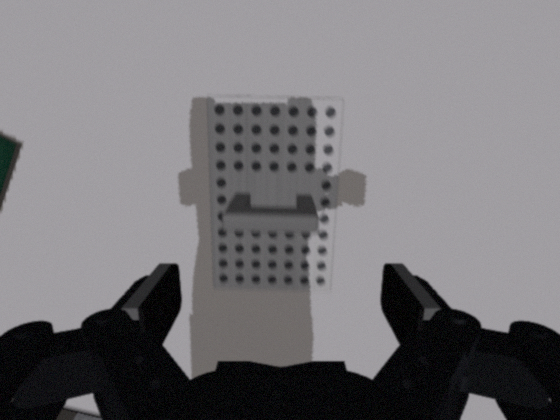

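The wrist view shows the bar top at cols 225–319, rows 211–230, and the fingers straddle it. The arm was still settling, so I'll correct at standstill.

```bash

python3 -m handwheel '[{"tx":0,"ty":0,"tz":0,"twist":0,"fingers":0.085},{"tx":0,"ty":0,"tz":0,"twist":0,"fingers":0.085}]'
python3 - <<'E'
from h import *
c=snap("wrist")
go(.5005,.162,.029,.266)
for y in (-.03,.03):
  for x in (-.006,.006):
    a=.266;print(x,y,np.round(proj(c,[.5005+np.cos(a)*x-np.sin(a)*y,.162+np.sin(a)*x+np.cos(a)*y,.064])))
cv2.imwrite("pics/w2.png",cv2.resize(c["frame"][180:280,180:360],None,fx=4,fy=4))
E
```

```text
t: 1.85
position: [0.5031, 0.1486, 0.1214]
ee_rot: [-0.004, 0.99, 0.141, -0.001]
wrist_force: [0.0, -0.9, 0.6]
opening: 0.0848
gripper_force: 0.0
t 1.9 p [0.5035 0.1485 0.1221] F [-0.2 -0.7 -0.5] op 0.08506049952917001 | tx ty tz [ 0.0008 -0.013   0.0933] twist 0.0166
-0.006 -0.03 [309. 238.]
0.006 -0.03 [309. 219.]
-0.006 0.03 [212. 236.]
0.006 0.03 [211. 217.]
```

View pics/w2.png

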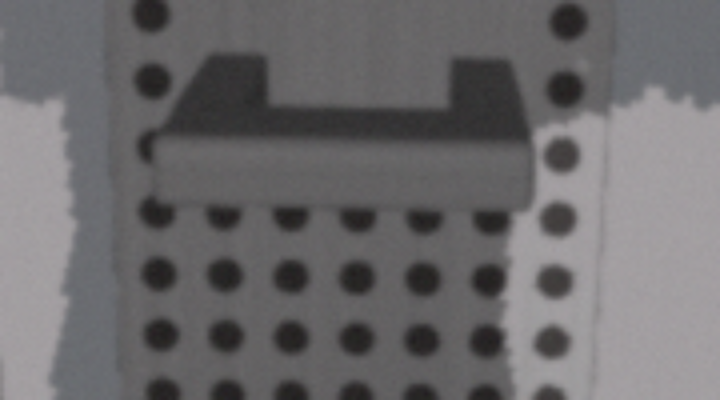

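The bar top spans cols 218–313, rows 214–232, about 3 mm from my estimate. I'll use (0.5025, 0.1605) and descend.

```bash

python3 -c "from h import *;go(.5025,.1605,.029,.266)"
python3 -m handwheel '[{"tx":0.002,"ty":-0.012,"tz":0,"twist":0.017,"fingers":0.085},{"tx":0.002,"ty":-0.012,"tz":0.03,"twist":0.017,"fingers":0.085},{"tx":0.002,"ty":-0.012,"tz":0.06,"twist":0.017,"fingers":0.085},{"tx":0.002,"ty":-0.012,"tz":0.09,"twist":0.017,"fingers":0.085},{"tx":0.002,"ty":-0.012,"tz":0.093,"twist":0.017,"fingers":0.085}]'
python3 -c "from h import *;go(.5025,.1605,.029,.266)"
```

```text
t 1.9 p [0.5035 0.1485 0.1221] F [-0.2 -0.7 -0.5] op 0.08506049952917001 | tx ty tz [ 0.0023 -0.011   0.0932] twist 0.0166
t: 2.4
position: [0.5023, 0.1502, 0.0262]
ee_rot: [-0.008, 0.99, 0.14, -0.004]
wrist_force: [-1.2, -0.4, 0.3]
opening: 0.0847
gripper_force: 0.0
t 2.4 p [0.5023 0.1502 0.0262] F [-1.2 -0.4  0.3] op 0.08467450468476583 | tx ty tz [ 0.003  -0.0099 -0.0026] twist 0.0152
```

```bash

python3 -m handwheel '[{"tx":0,"ty":0,"tz":0,"twist":0,"fingers":0.085},{"tx":0,"ty":0,"tz":0,"twist":0,"fingers":0.085}]'
python3 -c "from h import *;go(.5025,.1605,.029,.266);print(telemetry.observe()['joint_pos'],telemetry.observe()['dq'])"
```

```text
t: 2.6
position: [0.5065, 0.1519, 0.0305]
ee_rot: [-0.009, 0.99, 0.141, 0.0]
wrist_force: [-0.1, 0.1, 0.3]
opening: 0.0851
gripper_force: 0.0
t 2.6 p [0.5065 0.1519 0.0305] F [-0.1  0.1  0.3] op 0.08509372953010591 | tx ty tz [-0.0015 -0.0094  0.0016] twist 0.016
[ 0.28101152  0.46823144 -0.23035376  0.86901756  0.01784928  3.14059681] [ 0.00378541 -0.00610632  0.00529598 -0.00584351 -0.00105066 -0.0014819 ]
```

```bash

python3 -m handwheel '[{"tx":-0.002,"ty":-0.009,"tz":0.001,"twist":-0.02,"fingers":0.085},{"tx":-0.002,"ty":-0.009,"tz":0.001,"twist":-0.02,"fingers":0.085},{"tx":-0.002,"ty":-0.009,"tz":0.001,"twist":-0.02,"fingers":0.085}]'
python3 -c "from h import *;go(.5025,.1605,.029,.266);print(telemetry.observe()['joint_pos'])"
```

```text
t: 2.9
position: [0.5008, 0.1604, 0.0284]
ee_rot: [-0.009, 0.988, 0.151, -0.001]
wrist_force: [-0.2, -1.1, 0.0]
opening: 0.0848
gripper_force: 0.0
t 2.9 p [0.5008 0.1604 0.0284] F [-0.2 -1.1  0. ] op 0.08478912872342509 | tx ty tz [ 0.0016  0.0004 -0.0006] twist 0.0375
[ 0.29972154  0.46731326 -0.23860991  0.86338348  0.01770477  3.13776881]
```

```bash

python3 -m handwheel '[{"tx":0.001,"ty":0,"tz":0,"twist":0,"fingers":0.05},{"tx":0.001,"ty":0,"tz":0,"twist":0,"fingers":0.05},{"tx":0.001,"ty":0,"tz":0,"twist":0,"fingers":0.05},{"tx":0.001,"ty":0,"tz":0,"twist":0,"fingers":0.05},{"tx":0.001,"ty":0,"tz":0,"twist":0,"fingers":0.05}]' 25
python3 -m handwheel '[{"tx":0,"ty":0,"tz":-0.02,"twist":0,"fingers":0.05},{"tx":0,"ty":0,"tz":-0.06,"twist":0,"fingers":0.05},{"tx":0,"ty":0,"tz":-0.1,"twist":0,"fingers":0.05},{"tx":0,"ty":0,"tz":-0.14,"twist":0,"fingers":0.05},{"tx":0,"ty":0,"tz":-0.14,"twist":0,"fingers":0.05}]'
python3 -c "from h import *;gob(.022,0,.165)"
```

```text
t: 3.4
position: [0.5019, 0.1601, 0.0281]
ee_rot: [-0.009, 0.989, 0.151, -0.001]
wrist_force: [-1.1, -0.3, 5.3]
opening: 0.0602
gripper_force: 27.3
t: 3.9
position: [0.5058, 0.1587, 0.173]
ee_rot: [-0.01, 0.989, 0.151, 0.004]
wrist_force: [2.2, 0.6, -1.2]
opening: 0.0597
gripper_force: 28.7
t 3.9 p [0.5058 0.1587 0.173 ] F [ 2.2  0.6 -1.2] op 0.0596796078321712 | tx ty tz [-0.1216  0.3367  0.0007] twist 0.0395
```

```bash

python3 -m handwheel '[{"tx":-0.01,"ty":0.03,"tz":0,"twist":0.01,"fingers":0.05},{"tx":-0.03,"ty":0.07,"tz":0,"twist":0.02,"fingers":0.05},{"tx":-0.04,"ty":0.11,"tz":0,"twist":0.03,"fingers":0.05},{"tx":-0.055,"ty":0.15,"tz":0,"twist":0.04,"fingers":0.05},{"tx":-0.07,"ty":0.19,"tz":0,"twist":0.04,"fingers":0.05}]'
python3 -c "from h import *;gob(.022,0,.125)"
```

```text
t: 4.4
position: [0.4908, -0.0459, 0.1625]
ee_rot: [-0.009, 0.991, 0.131, -0.003]
wrist_force: [1.0, -0.2, -2.0]
opening: 0.0596
gripper_force: 28.7
t 4.4 p [ 0.4908 -0.0459  0.1625] F [ 1.  -0.2 -2. ] op 0.059613543195273976 | tx ty tz [-0.0404  0.1482  0.0348] twist -0.0001
```

```bash

python3 -m handwheel '[{"tx":-0.015,"ty":0.04,"tz":0,"twist":0,"fingers":0.05},{"tx":-0.03,"ty":0.08,"tz":0,"twist":0,"fingers":0.05},{"tx":-0.04,"ty":0.115,"tz":0,"twist":0,"fingers":0.05},{"tx":-0.045,"ty":0.135,"tz":0,"twist":0,"fingers":0.05},{"tx":-0.048,"ty":0.145,"tz":0,"twist":0,"fingers":0.05}]'
python3 -c "from h import *;gob(.022,0,.125)"
```

```text
t: 4.9
position: [0.4822, -0.1986, 0.1598]
ee_rot: [-0.009, 0.992, 0.13, -0.003]
wrist_force: [0.3, 0.2, -3.1]
opening: 0.0596
gripper_force: 28.8
t 4.9 p [ 0.4822 -0.1986  0.1598] F [ 0.3  0.2 -3.1] op 0.05962710529890233 | tx ty tz [0.0077 0.0028 0.0348] twist -0.0032
```

```bash

python3 -m handwheel '[{"tx":0.008,"ty":0.002,"tz":0.015,"twist":0,"fingers":0.05},{"tx":0.008,"ty":0.002,"tz":0.03,"twist":0,"fingers":0.05},{"tx":0.008,"ty":0.002,"tz":0.035,"twist":0,"fingers":0.05},{"tx":0.008,"ty":0.002,"tz":0.035,"twist":0,"fingers":0.05}]'
python3 - <<'E'
from h import *
c=snap("side");gob(.022,0,.100)
a=cv2.resize(cv2.cvtColor(c["frame"],cv2.COLOR_RGB2BGR)[120:240,270:430],None,fx=5,fy=5,interpolation=cv2.INTER_CUBIC)
cv2.imwrite("pics/s1.png",a)
E
```

```text
t: 5.3
position: [0.4904, -0.1944, 0.1246]
ee_rot: [-0.01, 0.991, 0.132, -0.003]
wrist_force: [0.0, 0.6, -2.5]
opening: 0.0599
gripper_force: 28.8
t 5.35 p [ 0.491  -0.1948  0.1256] F [ 0.7 -0.6 -1.7] op 0.059483551258269395 | tx ty tz [-0.0019  0.004   0.0256] twist 0.0014
```

View pics/s1.png

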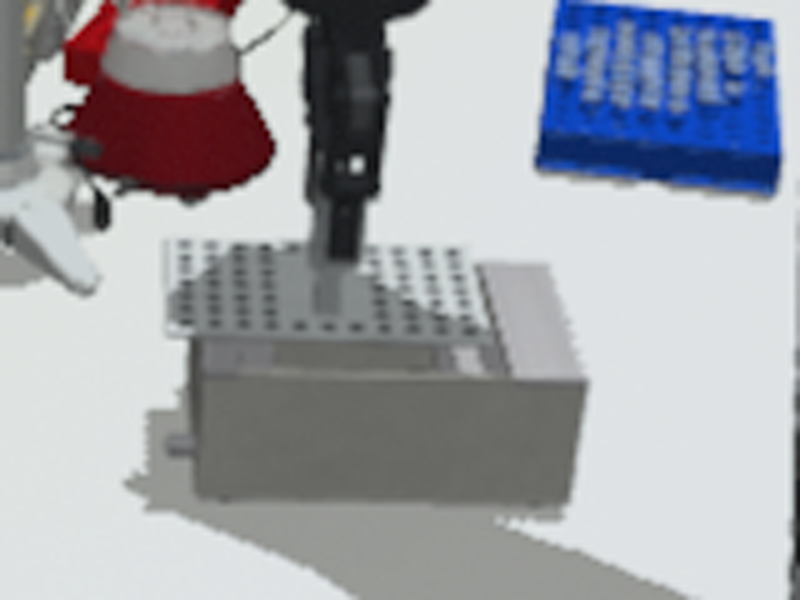

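The shelf hangs level over the bath. Its near-edge corners are at side pixels (303,186.6) and (369,187.6), and its far corners at (303,168) and (364,169.4).

```bash
python3 - <<'E'
from h import *
c=snap("side");q=np.array([ray(c,u,.1015)[:2] for u in [(303.2,186.6),(369,187.6),(364,169.4),(303.2,168)]])-B
M=np.array([[np.cos(BY),np.sin(BY)],[-np.sin(BY),np.cos(BY)]])
print((q@M.T).round(4),(q@M.T).mean(0)); p=np.array(telemetry.observe()["position"])[:2]-B;print(M@p)
E
python3 -m handwheel '[{"tx":0,"ty":0.003,"tz":0.005,"twist":0,"fingers":0.05},{"tx":0,"ty":0.003,"tz":0.01,"twist":0,"fingers":0.05},{"tx":0,"ty":0.003,"tz":0.015,"twist":0,"fingers":0.05},{"tx":0,"ty":0.003,"tz":0.018,"twist":0,"fingers":0.05},{"tx":0,"ty":0.003,"tz":0.021,"twist":0,"fingers":0.05}]'
```

```text
[[ 0.1028  0.0586]
 [-0.0544  0.058 ]
 [-0.0559 -0.0351]
 [ 0.0989 -0.0369]] [0.02286153 0.01113569]
[0.02437361 0.00298346]
t: 5.9
position: [0.4917, -0.1987, 0.1079]
ee_rot: [-0.009, 0.991, 0.131, -0.001]
wrist_force: [-11.0, 4.1, 29.9]
opening: 0.0596
gripper_force: 32.3
```

```bash
python3 - <<'E'
from h import *
ims=[]
for n,x,y in(("side",290,120),("scene",315,110)):
    c=snap(n)
    ims.append(cv2.resize(cv2.cvtColor(c["frame"],cv2.COLOR_RGB2BGR)[y:y+120,x:x+115],None,fx=3.45,fy=5,interpolation=cv2.INTER_CUBIC))
cv2.imwrite("pics/s2.png",np.hstack(ims))
s=telemetry.observe();print(s["wrist_force"],s["torque"],s["position"]);gob(.022,0,.1)
E
```

```text
[-6.23888952  2.3132037  13.30076846] [ 0.44619617  1.18610234 -0.00799854] [ 0.49174116 -0.19867673  0.10802936]
t 6.0 p [ 0.4917 -0.1987  0.108 ] F [-6.2  2.3 13.3] op 0.05970420038458706 | tx ty tz [-0.0017 -0.0002  0.008 ] twist -0.0007
```

View pics/s2.png

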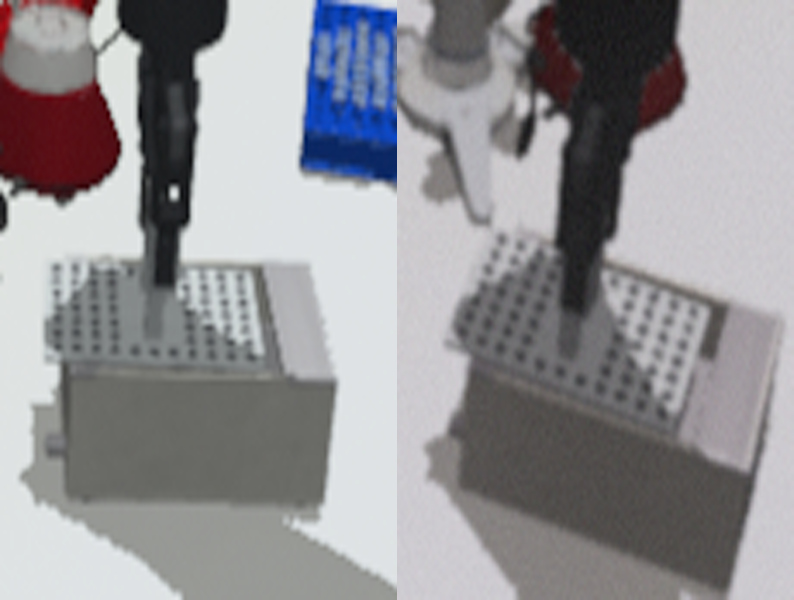

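The near right corner sits just inside the opening and the left end rests on the narrow lip, with a slight tilt starting. I'll ease the grip and go on down slowly.

```bash

python3 -m handwheel '[{"tx":0,"ty":0,"tz":0.001,"twist":0,"fingers":0.05},{"tx":0,"ty":0,"tz":0.002,"twist":0,"fingers":0.05},{"tx":0,"ty":0,"tz":0.003,"twist":0,"fingers":0.05},{"tx":0,"ty":0,"tz":0.004,"twist":0,"fingers":0.05},{"tx":0,"ty":0,"tz":0.005,"twist":0,"fingers":0.05}]' 20
python3 - <<'E'
from h import *
c=snap("side");gob(.022,0,.1);print(telemetry.observe()["torque"])
a=cv2.resize(cv2.cvtColor(c["frame"],cv2.COLOR_RGB2BGR)[150:225,290:390],None,fx=8,fy=8,interpolation=cv2.INTER_CUBIC)
cv2.imwrite("pics/s3.png",a)
E
```

```text
t: 6.5
position: [0.4918, -0.1988, 0.1077]
ee_rot: [-0.008, 0.991, 0.131, 0.0]
wrist_force: [-17.9, 6.9, 45.8]
opening: 0.0595
gripper_force: 33.1
t 6.55 p [ 0.4918 -0.1988  0.1077] F [-16.3   6.   39.2] op 0.059339419113896764 | tx ty tz [-0.0017 -0.0004  0.0077] twist -0.0013
[ 1.22976698  3.02210778 -0.17616581]
```

View pics/s3.png

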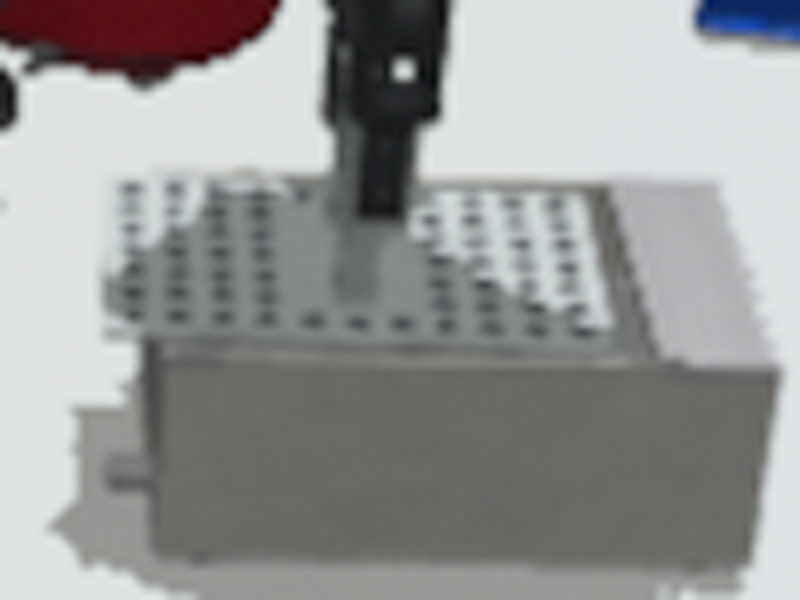

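The tool is stopped at z 0.108 with 40 N on it, and the plate looks nearly level. I suspect a second contact on a long-side rim. I'll triangulate the corners read from the pair of views.

```bash
python3 - <<'E'
from h import *
import pickle
d=pickle.load(open("d0.pkl","rb"))
def Pm(c):
    Rt=rot(c["attitude"]).T;K=np.array([[c["fx"],0,c["cx"]],[0,c["fy"],c["cy"]],[0,0,1]])
    return K@np.c_[Rt,-Rt@np.array(c["origin"])]
M=np.array([[np.cos(BY),np.sin(BY),0],[-np.sin(BY),np.cos(BY),0],[0,0,1]])
def tri(a,b):
    X=cv2.triangulatePoints(Pm(d["side"]),Pm(d["scene"]),np.array(a,float),np.array(b,float)).ravel();X=X[:3]/X[3]
    return (M@(X-[*B,0])*1e3).round(1)
print("nearR",tri((368.8,193),(397,196)),"farR",tri((363,173.6),(406.3,170.6)))
print("nearL",tri((303.6,191.6),(330.4,179)),"farL",tri((303.6,172),(344.9,156)))
f=lambda u,z:(M@(ray(d["side"],u,z)-[*B,0])*1e3).round(1)
print("open",f((371.9,194.6),.08),f((366,173.1),.08),"plate s3 top84",f((290+612/8,150+337/8),.084),f((290+580/8,150+192/8),.084),f((290+105/8,150+330/8),.084),f((290+108/8,150+180/8),.084))
print("rim outer near",f((387.25,195.75),.08),f((311,194),.08),"far",f((379.75,172.5),.08),f((308.75,171.2),.08))
E
```

```text
nearR [-56.   56.3  85.6] farR [-56.2 -44.2  85. ]
nearL [99.8 46.8 79.7] farL [ 95.5 -54.3  79.5]
open [-64.5  54.1  80. ] [-66.4 -55.8  80. ] plate s3 top84 [-51.6  49.6  84. ] [-55.1 -43.   84. ] [101.9  50.5  84. ] [ 97.  -45.5  84. ]
rim outer near [-101.    58.4   80. ] [83.  56.1 80. ] far [-103.2  -60.4   80. ] [ 82.5 -60.7  80. ]
```

The plate sits about +4 to +6 mm off in y, so its near corner is on the long-side rim. I'll lift, shift −y and try again.

```bash

python3 -m handwheel '[{"tx":0,"ty":0,"tz":-0.015,"twist":0,"fingers":0.05},{"tx":0,"ty":0.006,"tz":-0.015,"twist":0,"fingers":0.05},{"tx":-0.001,"ty":0.006,"tz":-0.015,"twist":0,"fingers":0.05},{"tx":-0.001,"ty":0.006,"tz":-0.01,"twist":0,"fingers":0.05},{"tx":-0.001,"ty":0.006,"tz":-0.005,"twist":0,"fingers":0.05}]' 20
python3 -m handwheel '[{"tx":0,"ty":0,"tz":0.002,"twist":0,"fingers":0.05},{"tx":0,"ty":0,"tz":0.004,"twist":0,"fingers":0.05},{"tx":0,"ty":0,"tz":0.006,"twist":0,"fingers":0.05},{"tx":0,"ty":0,"tz":0.006,"twist":0,"fingers":0.05}]' 20
python3 -c "from h import *;gob(.022,-.001,.1);print(telemetry.observe()['torque'])"
```

```text
t: 7.05
position: [0.4908, -0.2051, 0.1046]
ee_rot: [-0.009, 0.991, 0.13, -0.004]
wrist_force: [-10.0, -0.9, 13.9]
opening: 0.0595
gripper_force: 31.9
t: 7.45
position: [0.4886, -0.2057, 0.0994]
ee_rot: [-0.008, 0.991, 0.13, -0.005]
wrist_force: [-13.3, -1.6, 13.7]
opening: 0.0599
gripper_force: 32.5
t 7.45 p [ 0.4886 -0.2057  0.0994] F [-13.3  -1.6  13.7] op 0.059887714311356824 | tx ty tz [ 0.0031 -0.0053 -0.0005] twist -0.0024
[-0.59604324  2.06259695 -0.13866987]
```

It now goes down at a steady 14 N, so the shelf is pivoting. Next I'll feed it towards the wide lip along its slope.

```bash

python3 -m handwheel '[{"tx":-0.005,"ty":0,"tz":0.002,"twist":0,"fingers":0.05},{"tx":-0.01,"ty":0,"tz":0.003,"twist":0,"fingers":0.05},{"tx":-0.015,"ty":0,"tz":0.004,"twist":0,"fingers":0.05},{"tx":-0.02,"ty":0,"tz":0.005,"twist":0,"fingers":0.05},{"tx":-0.024,"ty":0,"tz":0.005,"twist":0,"fingers":0.05}]'
python3 - <<'E'
from h import *
gob(-.024,-.001,.091);print(telemetry.observe()['torque'])
ims=[]
for n,x,y in(("side",290,140),("scene",320,125)):
    c=snap(n);ims.append(cv2.resize(cv2.cvtColor(c["frame"],cv2.COLOR_RGB2BGR)[y:y+90,x:x+110],None,fx=3.6,fy=6.5,interpolation=cv2.INTER_CUBIC))
cv2.imwrite("pics/s4.png",np.hstack(ims))
E
```

```text
t: 7.95
position: [0.4688, -0.2108, 0.094]
ee_rot: [-0.009, 0.991, 0.131, -0.002]
wrist_force: [0.4, 0.4, 0.2]
opening: 0.0597
gripper_force: 28.6
t 7.95 p [ 0.4688 -0.2108  0.094 ] F [0.4 0.4 0.2] op 0.059660539813842214 | tx ty tz [-0.0224 -0.005   0.0031] twist -0.0003
[-0.08811421 -0.28473486  0.04624519]
```

View pics/s4.png

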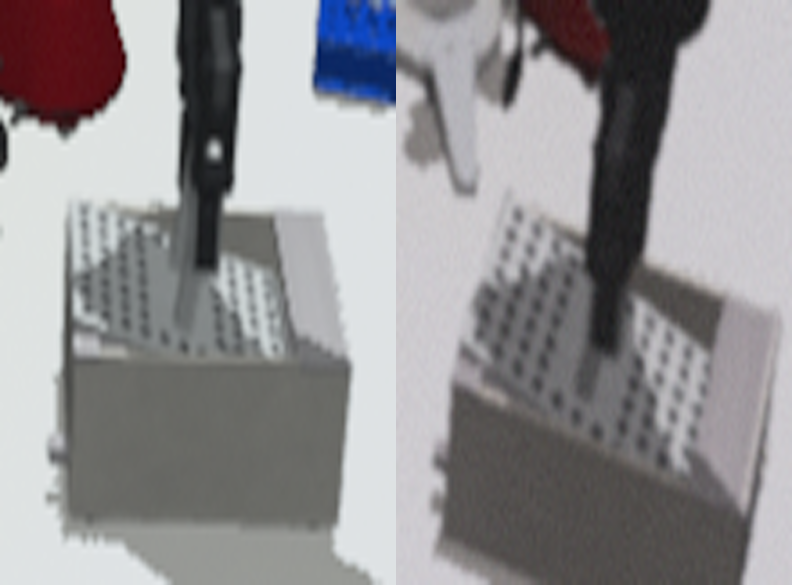

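The shelf is tilted with its right (lower) end in the bath at the wide lip and its left end up over the narrow lip (side near-left corner (309.4,189.5), far-left (309.4,171)). It is free of contact. I'll estimate the tilt from the height of the upper end.

```bash
python3 - <<'E'
from h import *
import pickle
d=pickle.load(open("d0.pkl","rb"));M=np.array([[np.cos(BY),np.sin(BY),0],[-np.sin(BY),np.cos(BY),0],[0,0,1]])
f=lambda n,u,z:(M@(ray(d[n],u,z)-[*B,0])*1e3).round(1)
for z in(.08,.085,.09,.095,.1):print(z,f("side",(309.4,189.5),z),f("side",(309,171.2),z),f("scene",(320+(460-397)/3.6,125+355/6.5),z),f("scene",(320+(512-397)/3.6,125+192/6.5),z))
E
```

```text
0.08 [85.7 34.6 80. ] [ 81.8 -60.8  80. ] [83.2 44.5 80. ] [ 80.3 -64.3  80. ]
0.085 [86.4 43.2 85. ] [ 82.5 -51.3  85. ] [81.7 50.8 85. ] [ 78.8 -57.2  85. ]
0.09 [87.1 51.9 90. ] [ 83.3 -41.9  90. ] [80.2 57.1 90. ] [ 77.3 -50.2  90. ]
0.095 [87.8 60.6 95. ] [ 84.  -32.4  95. ] [78.7 63.4 95. ] [ 75.9 -43.1  95. ]
0.1 [ 88.5  69.3 100. ] [ 84.8 -22.9 100. ] [ 77.2  69.7 100. ] [ 74.4 -36.  100. ]
```

```bash

python3 -m handwheel '[{"tx":-0.005,"ty":-0.001,"tz":0.001,"twist":0,"fingers":0.05},{"tx":-0.01,"ty":-0.001,"tz":0.002,"twist":0,"fingers":0.05},{"tx":-0.015,"ty":-0.001,"tz":0.003,"twist":0,"fingers":0.05},{"tx":-0.02,"ty":-0.001,"tz":0.004,"twist":0,"fingers":0.05},{"tx":-0.024,"ty":-0.001,"tz":0.005,"twist":0,"fingers":0.05}]'
python3 -c "from h import *;gob(-.025,-.004,.089);print(telemetry.observe()['torque'])"
```

```text
t: 8.55
position: [0.4445, -0.2158, 0.0888]
ee_rot: [-0.009, 0.991, 0.131, -0.002]
wrist_force: [-0.8, 1.3, -2.1]
opening: 0.0598
gripper_force: 28.1
t 8.55 p [ 0.4445 -0.2158  0.0888] F [-0.8  1.3 -2.1] op 0.059794189022288086 | tx ty tz [ 0.0014 -0.0006 -0.0002] twist -0.0007
[-0.04394838  0.00415486  0.0059505 ]
```

```bash

python3 -m handwheel '[{"tx":0,"ty":0,"tz":0.002,"twist":0,"fingers":0.05},{"tx":0.001,"ty":0,"tz":0.004,"twist":0,"fingers":0.05},{"tx":0.002,"ty":0,"tz":0.006,"twist":0,"fingers":0.05},{"tx":0.003,"ty":0,"tz":0.008,"twist":0,"fingers":0.05}]'
python3 -c "from h import *;gob(-.016,-.004,.073);print(telemetry.observe()['torque'])"
```

```text
t: 8.95
position: [0.4492, -0.2147, 0.0817]
ee_rot: [-0.009, 0.991, 0.131, -0.001]
wrist_force: [-0.3, 3.2, 1.9]
opening: 0.0596
gripper_force: 27.1
t 8.95 p [ 0.4492 -0.2147  0.0817] F [-0.3  3.2  1.9] op 0.059604695446577066 | tx ty tz [ 0.0056 -0.0006  0.0087] twist -0.0002
[ 0.41700799  0.3165927  -0.17107789]
```

```bash

python3 -m handwheel '[{"tx":0.001,"ty":-0.001,"tz":0.002,"twist":0,"fingers":0.05},{"tx":0.002,"ty":-0.001,"tz":0.004,"twist":0,"fingers":0.05},{"tx":0.003,"ty":-0.001,"tz":0.005,"twist":0,"fingers":0.05},{"tx":0.003,"ty":-0.001,"tz":0.005,"twist":0,"fingers":0.05}]'
python3 -c "from h import *;gob(-.016,-.004,.073);print(telemetry.observe()['torque'])"
```

```text
t: 9.35
position: [0.4522, -0.2132, 0.0767]
ee_rot: [-0.009, 0.991, 0.131, -0.001]
wrist_force: [1.7, 1.5, 2.7]
opening: 0.0596
gripper_force: 25.6
t 9.35 p [ 0.4522 -0.2132  0.0767] F [1.7 1.5 2.7] op 0.05962909315781384 | tx ty tz [0.0022 0.     0.0038] twist 0.0002
[ 0.22973018 -0.17413484 -0.07955561]
```

```bash

python3 -m handwheel '[{"tx":0.001,"ty":0,"tz":0.002,"twist":0,"fingers":0.05},{"tx":0.002,"ty":0,"tz":0.004,"twist":0,"fingers":0.05},{"tx":0.002,"ty":0,"tz":0.005,"twist":0,"fingers":0.05},{"tx":0.002,"ty":0,"tz":0.005,"twist":0,"fingers":0.05}]'
python3 - <<'E'
from h import *
gob(-.016,-.004,.073);print(telemetry.observe()['torque'])
ims=[]
for n,x,y in(("side",300,150),("scene",325,135)):
    c=snap(n);ims.append(cv2.resize(cv2.cvtColor(c["frame"],cv2.COLOR_RGB2BGR)[y:y+75,x:x+100],None,fx=4,fy=8,interpolation=cv2.INTER_CUBIC))
cv2.imwrite("pics/s5.png",np.hstack(ims))
E
```

```text
t: 9.75
position: [0.4542, -0.2126, 0.0719]
ee_rot: [-0.009, 0.991, 0.131, -0.001]
wrist_force: [3.3, 3.2, 4.7]
opening: 0.0594
gripper_force: 25.5
t 9.75 p [ 0.4542 -0.2126  0.0719] F [3.3 3.2 4.7] op 0.05942795093519547 | tx ty tz [ 0.0003 -0.0001 -0.0011] twist 0.0001
[ 0.42903002 -0.3640588  -0.0217553 ]
```

```bash

python3 -m handwheel '[{"tx":0,"ty":0,"tz":0.002,"twist":0,"fingers":0.05},{"tx":0,"ty":0,"tz":0.003,"twist":0,"fingers":0.05},{"tx":0,"ty":0,"tz":0.004,"twist":0,"fingers":0.05},{"tx":0,"ty":0,"tz":0.004,"twist":0,"fingers":0.05}]'
python3 - <<'E'
from h import *
gob(-.016,-.004,.073);print(telemetry.observe()['torque'])
ims=[]
for n,x,y in(("side",300,150),("scene",325,135)):
    c=snap(n);ims.append(cv2.resize(cv2.cvtColor(c["frame"],cv2.COLOR_RGB2BGR)[y:y+75,x:x+100],None,fx=4,fy=8,interpolation=cv2.INTER_CUBIC))
cv2.imwrite("pics/s5.png",np.hstack(ims))
E
```

```text
t: 10.25
position: [0.4542, -0.2122, 0.071]
ee_rot: [-0.008, 0.991, 0.131, 0.0]
wrist_force: [-3.5, 8.8, 26.1]
opening: 0.0599
gripper_force: 31.7
t 10.25 p [ 0.4542 -0.2122  0.071 ] F [-3.5  8.8 26.1] op 0.05994846961774066 | tx ty tz [ 0.      0.0004 -0.002 ] twist 0.0002
[ 1.08065039  0.74137248 -0.06898255]
```

View pics/s5.png

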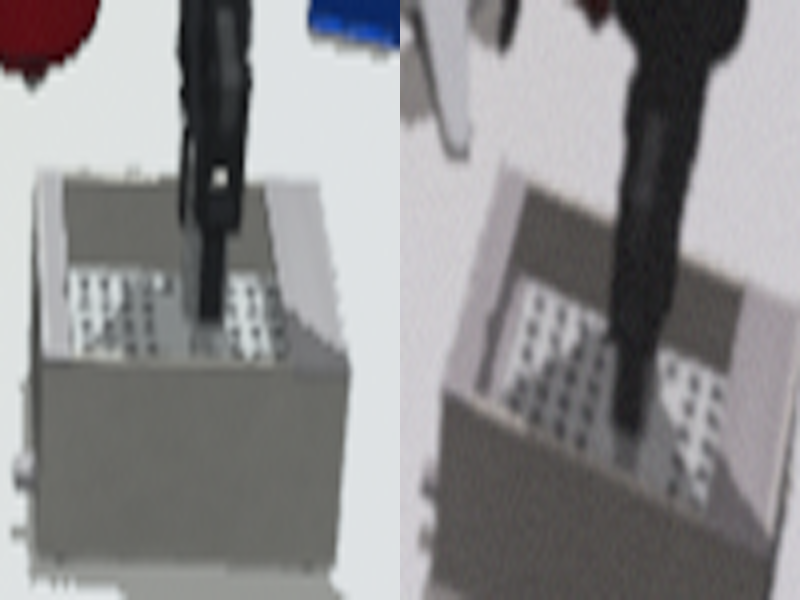

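The shelf lies flat on the ledges below the rim, with its left end just clear of the narrow lip. I'll relax the downward press and slide it +x.

```bash

python3 -m handwheel '[{"tx":0,"ty":0,"tz":-0.004,"twist":0,"fingers":0.05},{"tx":0.003,"ty":0,"tz":-0.004,"twist":0,"fingers":0.05},{"tx":0.006,"ty":0,"tz":-0.004,"twist":0,"fingers":0.05},{"tx":0.009,"ty":0,"tz":-0.004,"twist":0,"fingers":0.05},{"tx":0.012,"ty":0,"tz":-0.004,"twist":0,"fingers":0.05}]'
python3 -c "from h import *;gob(.001,-.004,.072);print(telemetry.observe()['torque'])"
```

```text
t: 10.85
position: [0.4626, -0.2107, 0.0711]
ee_rot: [-0.008, 0.991, 0.13, -0.004]
wrist_force: [-6.8, -1.0, 8.3]
opening: 0.0596
gripper_force: 28.7
t 10.85 p [ 0.4626 -0.2107  0.0711] F [-6.8 -1.   8.3] op 0.05962992354776355 | tx ty tz [ 0.0086 -0.0004 -0.0009] twist -0.0024
[-0.65084061  1.00576817 -0.19026221]
```

```bash

python3 -m handwheel '[{"tx":0,"ty":0,"tz":-0.001,"twist":0,"fingers":0.05},{"tx":0.002,"ty":0,"tz":-0.001,"twist":0,"fingers":0.05},{"tx":0.004,"ty":0,"tz":-0.001,"twist":0,"fingers":0.05},{"tx":0.006,"ty":0,"tz":-0.001,"twist":0,"fingers":0.05},{"tx":0.006,"ty":0,"tz":-0.001,"twist":0,"fingers":0.05}]'
python3 -c "from h import *;gob(.001,-.004,.072);print(telemetry.observe()['torque'])"
```

```text
t: 11.35
position: [0.4709, -0.2077, 0.072]
ee_rot: [-0.009, 0.991, 0.131, -0.002]
wrist_force: [0.1, 0.4, -1.9]
opening: 0.0597
gripper_force: 26.6
t 11.35 p [ 0.4709 -0.2077  0.072 ] F [ 0.1  0.4 -1.9] op 0.0596975580618695 | tx ty tz [-0.0002  0.0003 -0.    ] twist 0.0001
[-0.00133459 -0.01483608 -0.05420959]
```

```bash

python3 -m handwheel '[{"tx":0.002,"ty":0,"tz":0.001,"twist":0,"fingers":0.05},{"tx":0.004,"ty":0,"tz":0.001,"twist":0,"fingers":0.05},{"tx":0.006,"ty":0,"tz":0.001,"twist":0,"fingers":0.05},{"tx":0.006,"ty":0,"tz":0.001,"twist":0,"fingers":0.05}]'
python3 -c "from h import *;gob(.001,-.004,.072);print(telemetry.observe()['torque'])"
```

```text
t: 11.75
position: [0.472, -0.2075, 0.0716]
ee_rot: [-0.008, 0.991, 0.13, -0.006]
wrist_force: [-12.3, -4.4, 9.2]
opening: 0.0594
gripper_force: 27.3
t 11.75 p [ 0.472  -0.2075  0.0716] F [-12.3  -4.4   9.2] op 0.05939038747301331 | tx ty tz [-0.0014  0.0003 -0.0004] twist -0.0013
[-0.82780205  2.34620058  0.37900675]
```

The stop is reached (13 N, no further motion). I'll ease off, release to a limited opening and rise.

```bash

python3 -m handwheel '[{"tx":-0.003,"ty":0,"tz":0,"twist":0,"fingers":0.05},{"tx":-0.003,"ty":0,"tz":0,"twist":0,"fingers":0.067},{"tx":-0.003,"ty":0,"tz":0,"twist":0,"fingers":0.068},{"tx":-0.003,"ty":0,"tz":0,"twist":0,"fingers":0.068},{"tx":-0.003,"ty":0,"tz":0,"twist":0,"fingers":0.068}]'
python3 -c "from h import *;gob(.001,-.004,.072)"
```

```text
t: 12.25
position: [0.4741, -0.2072, 0.0716]
ee_rot: [-0.009, 0.991, 0.131, -0.001]
wrist_force: [-0.3, 0.6, 0.1]
opening: 0.0683
gripper_force: 0.0
t 12.25 p [ 0.4741 -0.2072  0.0716] F [-0.3  0.6  0.1] op 0.06825683274701513 | tx ty tz [-0.0034  0.     -0.0004] twist -0.0
```

```bash

python3 -m handwheel '[{"tx":0,"ty":0,"tz":-0.01,"twist":0,"fingers":0.068},{"tx":0,"ty":0,"tz":-0.03,"twist":0,"fingers":0.068},{"tx":0,"ty":0,"tz":-0.06,"twist":0,"fingers":0.068},{"tx":0,"ty":0,"tz":-0.09,"twist":0,"fingers":0.068},{"tx":0,"ty":0,"tz":-0.12,"twist":0,"fingers":0.068}]'
python3 -m handwheel '[{"tx":-0.04,"ty":0.02,"tz":-0.03,"twist":0,"fingers":0.068},{"tx":-0.08,"ty":0.03,"tz":-0.05,"twist":0,"fingers":0.068},{"tx":-0.12,"ty":0.04,"tz":-0.05,"twist":0,"fingers":0.068},{"tx":-0.12,"ty":0.04,"tz":-0.05,"twist":0,"fingers":0.068}]'
python3 - <<'E'
from h import *
ims=[]
for n,x,y in(("side",295,150),("scene",325,135)):
    c=snap(n);ims.append(cv2.resize(cv2.cvtColor(c["frame"],cv2.COLOR_RGB2BGR)[y:y+75,x:x+100],None,fx=4,fy=8,interpolation=cv2.INTER_CUBIC))
    print(n,[np.round(proj(c,[*(B+np.array([[np.cos(BY),-np.sin(BY)],[np.sin(BY),np.cos(BY)]])@q),.109]),1) for q in([.001,.03],[.001,-.03])])
cv2.imwrite("pics/s6.png",np.hstack(ims))
E
```

```text
t: 12.75
position: [0.4743, -0.2092, 0.1934]
ee_rot: [-0.009, 0.991, 0.131, -0.001]
wrist_force: [0.9, -0.1, -0.4]
opening: 0.0683
gripper_force: 0.0
t: 13.15
position: [0.366, -0.2818, 0.2428]
ee_rot: [-0.008, 0.992, 0.128, -0.001]
wrist_force: [0.0, 0.2, -0.8]
opening: 0.0678
gripper_force: 0.0
side [array([344.8, 178.8]), array([342.2, 167.3])]
scene [array([375.9, 174.6]), array([382.3, 160. ])]
```

View pics/s6.png

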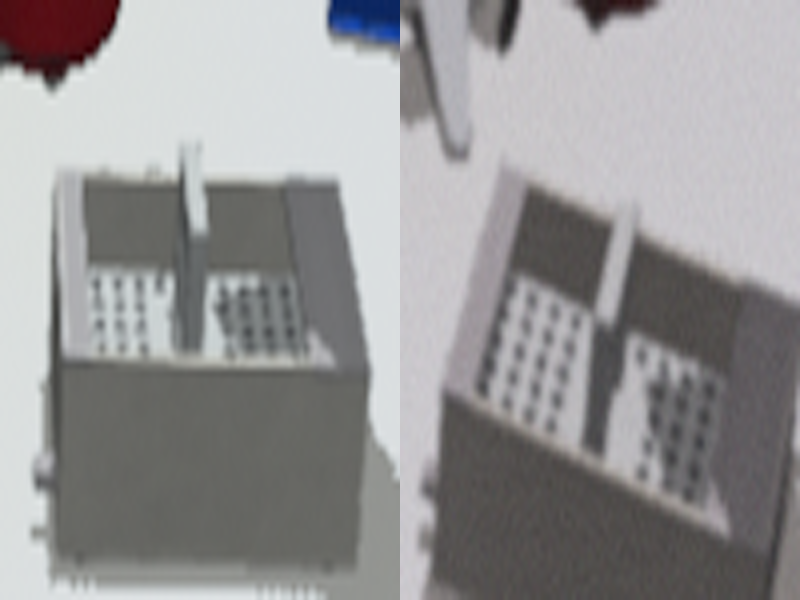

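The bar top shows at side (344.3,179.1)–(342.5,168.1). I predicted (344.8,178.8)–(342.2,167.3) for flat at the stop, so it is seated under both lips. I'm handing it in.

```bash
python3 -c "from h import *;print(order.sign_off())"
```

```text
the job is handed in; nothing more can be done
None
```

The shelf is in the bath: it lies flat on both ledges, slid to the stop under the narrow lip, both lips cover its ends and the gripper is clear; the job is handed in at about 13 s, though no verdict was returned.

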